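# Open the balance's turning draught shield to its index and slide the cup onto the pan

### The arm

A 6-joint arm with a two-finger parallel gripper is mounted at the origin on a cart in front of the work surface, level with it; the furniture and walls round the work are solid. World frame = base frame: x ahead of the robot, y to its left, z up, the work surface at z = 0. Lengths are in m, angles in rad, forces in N, time in s.
With the tool pointing down it reaches from about 0.3 to 0.875 m from the base axis. Payload 6.4 kg.
Tool frame: the origin (TCP) lies at the very end of the fingers, on their centre line; the grasp point (between the pads) lies 19 mm behind it; z points along the fingers, y is the line along which they close (so a half turn about z gives the same grasp; the last joint's range is limited). The gripper opens to 88 mm and grips with 3 to 60 N. Pads are 18 mm wide; open, the fingers measure 123 mm over their backs; the gripper's body (75 mm by 187 mm) begins 45 mm behind the grasp point.
Start: joints at [1.066, 0.181, 1.607, -0, 1.354, -0.206], TCP at [0.169, 0.55, 0.218] pointing down, gripper open.
Joint ranges: [-2.99, 2.99], [-0.89, 2.07], [0.3, 2.58], [-1.14, 4.28], [0, 2.63], [-3.12, 3.12]. Speed limits (rad/s): [2.57, 2.57, 3.01, 3.14, 3.14, 3.14].

### API

Orientations are given as a unit quaternion [x, y, z, w].
In Python, from station import sensors, snapshot, ticket gives the robot as it stands. The module is installed in compiled form; this text tells all that it offers.
- The arm moves only by the shell command python3 -m inch 'ROWS' [OPENING] [FORCE]. ROWS is JSON, a list of rows, each a list of 2 entries, a list of its own where there are three numbers: the shift along the tool's x, y, z in m, then the turn about the tool's z in degrees. In form: [[[x, y, z], turn], ...]. A call has 1 to 20 rows; each row is the pose to reach, as a shift and turn from the pose commanded when the call began, along the tool's axes at that moment; what a row does not reach only later rows make up. A row lasts 1/10 s, in which the tool goes at most 50 mm and 8.59 degrees, less where a joint would pass 70% of its speed; a pose out of reach is approached as far as the arm can. A call with a gripper value outside its range is refused whole. OPENING is the finger opening in m, from 0 to 0.0881, set as the call begins (- or left out, the last holds). The fingers move at their own pace and stop on an object; FORCE is the grip in N (left out, the last holds). Time passes only in rows, so rows that repeat a pose let the fingers close. It gives the time, the measured TCP pose, the force, the opening and the grip force at its end, in the units of the state.
- sensors.get_state(): the state, without advancing time (a new reading comes with each control period).
- snapshot(name): name is "scene" or "top" or "wrist"; returns a dict with "frame" (420x560x3 uint8, blue, green, red), "fx", "fy", "cx", "cy" (pixels), "position" and "rotation" of the camera in the world. Camera axes: x right, y down, z forward; pixel columns grow to the right and rows downward; lengths in m; the calibration is good to about 2 mm. A picture is of the moment at which its call begins. There is no depth.
- ticket.job_done(): hands the job in; it is judged then, once.
The state is a dict: "time": time; "joint_pos": joint angles; "qd": joint speeds; "tau": joint torques, N m; "ee_pos": TCP position; "orientation": TCP orientation; "ft_force": force on the tool from outside, world axes, zero at the start; "ft_torque": the same for the moment, N m; "grip_width": finger opening in m; "grasp_force": force on a finger pad.
Only numpy, scipy, OpenCV 4.12 (cv2) and the standard library are available. Lean on these libraries where they do the work, as an engineer would, in place of code of your own. Each camera call takes 0.05 s, during which the arm holds its last target. There are 200 camera calls.

### The job

The round draught shield of the weighing station is turned away from its loading lane. By its upright studs, turn it until its pointer stands exactly at the fixed index post, going round whichever way keeps the pointer from striking the amber bottle; then slide the white cup along the lane and through the shield's opening to the middle of the round pan, keeping it upright and never lifting it. Leave everything else standing where it is, and the pointer still at the post.

Things in the scene. Friction and masses are not known exactly. Their poses are not given: they have to be found in the camera images.
- station: Fixed grey weighing station; origin on the bench under the centre of its round base (radius 112 mm), on the shield's axis. Its level floor is 20 mm above the bench. +y points along the loading lane (floor at the same height) that runs out to 260 mm from the axis between two steel kerbs 6 mm high, 86 mm apart inside, from 108 to 258 mm. -x points to the index post.
- shield (a joint): Angle of the draught shield about the vertical station axis, rad, counter-clockwise from above positive; 0 or a full turn is the wanted setting: pointer at the post and opening at the lane. It turns both ways, more than a full turn, against a steady friction of about 0.12 N m, and stays where it is left.
- opening (a point): Middle of the shield's opening, 85 mm from the axis, 48 mm above the bench. The shield is an upright aluminium ring wall, mean radius 85 mm, 6 mm thick (10 mm at the rim), 22 to 75 mm above the bench, open at the top, with this one opening about 81 mm clear. Seen from above the opening is 90 degrees clockwise from the pointer.
- pointer_tip (a point): Outer end of the shield's dark steel pointer, a bar 14 mm wide that sticks out from the shield wall to 145 mm from the axis, between 46 and 58 mm above the bench; the point is at mid height, 52 mm.
- index_mark (a point): Point where the pointer tip must stand: 7 mm inside the face of the index post (a steel post 20 mm wide with a black line, to 68 mm above the bench, at 152 to 164 mm from the axis), 52 mm above the bench.
- stud_1 (a point): Top centre of an upright round steel stud on the shield's rim, 14 mm diameter, standing from 75 to 115 mm above the bench, 85 mm from the axis, across from the pointer; its foot has a collar of 20 mm diameter, 2 mm above the rim.
- stud_2 (a point): The same, for the stud above the pointer.
- stud_3 (a point): The same, for the stud across from the opening.
- pan_centre (a point): Centre of the round steel pan (radius 45 mm), flush with the station floor, on the axis, 20 mm above the bench.
- lane_end (a point): Middle of the outer end of the loading lane, on its floor, 260 mm from the axis.
- cup: White porcelain weighing cup, round, 70 mm diameter, 60 mm high, wall 4 mm, about 0.18 kg, open at the top; origin at the centre of its underside. It starts on the loading lane, its centre about 190 to 215 mm from the axis.
- amber_bottle: Bystander: amber dropper bottle with black teat, 38 mm diameter, 108 mm high, light; origin under its centre. It stands in the pointer's circle about 45 degrees to one side of the index post, so the pointer cannot pass there.
- crucible: Bystander: small white crucible, 43 mm diameter, 32 mm high, about 45 degrees to the other side of the index post; the pointer passes over it. Origin under its centre.
- tip_box: Bystander: blue and clear pipette tip box, 91 x 118 x 72 mm, origin under its centre.
- wash_bottle: Bystander: squeeze wash bottle with bent jet, 77 mm diameter, 243 mm high, origin under its centre.
- carton: Bystander: small printed carton, 31 x 90 x 62 mm, origin under its centre.
Things that resemble listed ones, but are neither listed nor needed, are in the scene too. There is more than one size of the cup; the one meant has the size given above.

How it is judged:
On the way, in this order (a step that is already met when the one before it is completed fails the run):
1. the shield is turned until its pointer stands at the index post, the cup still out on the lane (horizontal distance between pointer_tip and index_mark below 0.008 m and horizontal distance between cup and pan_centre above 0.14 m), for 0.2 s.
2. the cup is slid onto the pan (horizontal distance between cup and pan_centre below 0.012 m), for 0.2 s.
At the end, for the whole second after the job is handed in: The pointer tip stands within 8 mm of the index mark and the shield is still; the cup stands upright and at rest on the pan, its centre within 12 mm of the pan's centre; the amber bottle and the crucible stand upright (horizontal distance between pointer_tip and index_mark below 0.008 m and horizontal distance between cup and pan_centre below 0.012 m and angle between cup's own z axis and vertical below 0.05 rad and linear speed of cup below 0.01 m/s and velocity of joint shield between -0.02 and 0.02 rad/s and angle between each of amber_bottle, crucible's own z axis and vertical below 0.1 rad); the robot touches nothing.
It fails at once if the cup is lifted more than 10 mm off the station floor (height (world z) of cup above 0.03 m).
It fails at once if the cup is tipped by more than 0.35 rad (angle between cup's own z axis and vertical above 0.35 rad).
It fails at once if a bystander (amber bottle, crucible, tip box, wash bottle, carton) is moved more than 12 mm (distance of any of amber_bottle, crucible, tip_box, wash_bottle, carton from where it was at the start of the episode above 0.012 m).
It also fails if it takes over 72 s, if anything falls off the work surface, if the arm or the gripper's body presses on something with over 40 N, if the wrist force passes 120 N, or if a joint passes its speed limit or range.

## Working session

There is one attempt and no reset: what is moved stays moved. The work goes in short steps, Python scripts to look and compute and a shell command to move; the robot and the scene stay as the last step left them, time stands still between calls to the robot, and variables do not carry over. Pictures are saved under pics/ and viewed, at most 10 in all, crops included, and the job is handed in when it is done.

```bash
mkdir -p pics
python3 - <<'E'
from station import sensors,snapshot
import cv2,numpy as np
np.set_printoptions(precision=4,suppress=True)
for n in("top","scene"):
    s=snapshot(n);cv2.imwrite(f"pics/{n}1.png",s["frame"]);print(n,s["fx"],s["fy"],s["cx"],s["cy"],s["position"],np.array(s["rotation"]))
st=sensors.get_state();print(st["time"],st["ee_pos"],st["orientation"],st["grip_width"])
E
```

```text
top 544.7777886616182 544.7777886616182 268.5036967585753 215.79725689210653 [0.3398 0.0486 1.7835] [-0.6975  0.7148 -0.0318  0.0385]
scene 386.3285326695794 386.3285326695794 282.68479477896585 213.41792705753775 [-0.2376 -0.5461  0.6146] [ 0.7747 -0.363   0.2218 -0.4679]
0.1 [0.169  0.5491 0.2167] [ 0.1489  0.9889 -0.0007 -0.0003] 0.08823495083376631
```

View pics/top1.png

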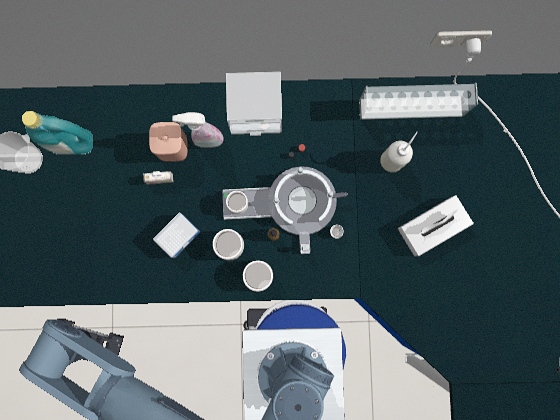

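View pics/scene1.png

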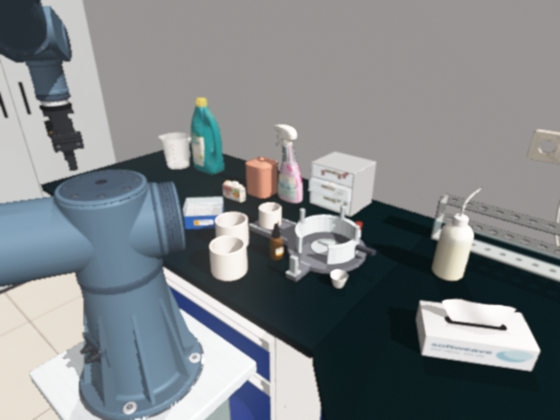

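The top view shows the station at about (303,200), the lane running left to (223,203), and the index post below at (305,243). The pointer is at the right (345,195), the amber bottle at (273,234) and the crucible at (337,231). Cup candidates are (236,202) on the lane, (228,244) and (258,275). I choose the one on the lane and check it in a close crop.

```bash
cat > h.py <<'E'
import cv2,numpy as np
from scipy.spatial.transform import Rotation as R
from station import sensors,snapshot
np.set_printoptions(precision=4,suppress=True)
def rot(s):
    r=np.array(s["rotation"]); return r if r.shape==(3,3) else R.from_quat(r).as_matrix()
def px2w(s,u,v,z):
    d=rot(s)@np.array([(u-s["cx"])/s["fx"],(v-s["cy"])/s["fy"],1]); p=np.array(s["position"]); return p+d*(z-p[2])/d[2]
def w2px(s,w):
    c=rot(s).T@(np.array(w)-s["position"]); return np.array([s["fx"]*c[0]/c[2]+s["cx"],s["fy"]*c[1]/c[2]+s["cy"]])
E
python3 - <<'E'
from h import *
s=snapshot("top");print(rot(s))
f=s["frame"][145:270,205:370];cv2.imwrite("pics/crop1.png",cv2.resize(f,None,fx=4.8,fy=4.8,interpolation=cv2.INTER_CUBIC))
print(px2w(s,303,200,.075),px2w(s,236,202,.08),px2w(s,305,243,.068))
E
```

```text
[[-0.024  -0.9948  0.0994]
 [-0.9997  0.0249  0.0081]
 [-0.0106 -0.0992 -0.995 ]]
[ 0.5579 -0.0476  0.075 ] [0.5563 0.1639 0.08  ] [ 0.4223 -0.0502  0.068 ]
```

View pics/crop1.png

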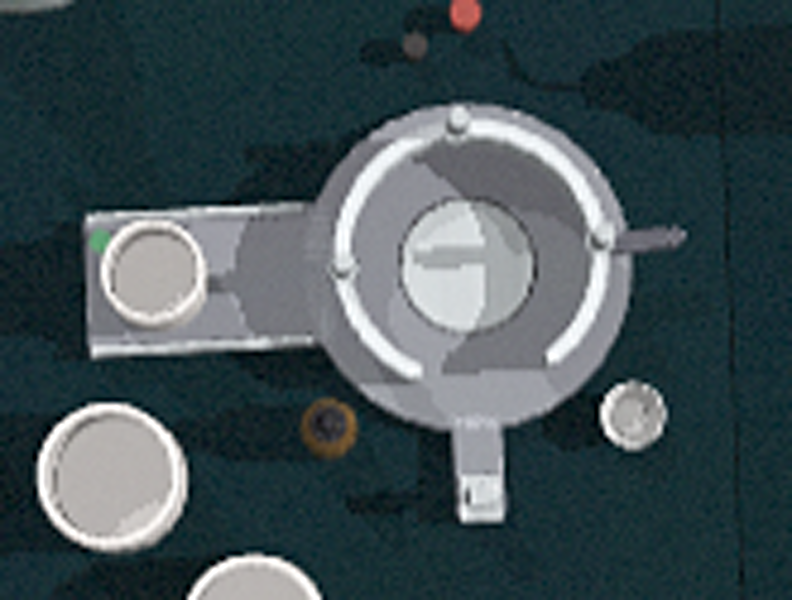

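The crop shows the pan centre at crop (467,265), stud_2 and the pointer at (600,237)/(680,236), the lane cup rim at (154,272), and the post top at (480,492). The cup on the lane is smaller than the two others and should measure 70 mm. The pointer stands about 90° from the post, on the crucible's side, and the amber bottle is on the other side. The shield therefore has to turn clockwise, with the pointer passing over the crucible.

Run:
```python
from h import *
s=snapshot("top")
P=lambda u,v,z:px2w(s,205+u/4.8-.4,145+v/4.8-.4,z)
g={k:P(*v) for k,v in dict(pan=(467,265,.02),stud2=(602,231,.115),stud1=(345,267,.115),stud3=(459,118,.115),tip=(683,236,.058),post=(482,492,.068),laneA=(85,213,.026),laneB=(92,355,.026),cupL=(101,272,.08),cupR=(208,272,.08),cupT=(154,219,.08),cupB=(154,326,.08),bot=(330,424,.108),cruc=(633,415,.032)).items()}
for k,v in g.items():print(k,v,"rel",v-g["pan"],np.hypot(*(v-g["pan"])[:2]))
p=s["position"]
for n in ["stud2","stud1","stud3"]:print(n,np.degrees(np.arctan2(*(g[n]-g["pan"])[1::-1])))
l=(g["laneA"]+g["laneB"])/2-g["pan"];print("lane ang",np.degrees(np.arctan2(l[1],l[0])))
l=g["post"]-g["pan"];print("post ang",np.degrees(np.arctan2(l[1],l[0])))
```

```text
pan [ 0.5657 -0.0471  0.02  ] rel [0. 0. 0.] 0.0
stud2 [ 0.5733 -0.1294  0.115 ] rel [ 0.0077 -0.0823  0.095 ] 0.08262072177631773
stud1 [0.5542 0.0365 0.115 ] rel [-0.0115  0.0836  0.095 ] 0.08435195913669559
stud3 [ 0.6493 -0.0397  0.115 ] rel [0.0837 0.0074 0.095 ] 0.08402376406480838
tip [ 0.5766 -0.1891  0.058 ] rel [ 0.0109 -0.142   0.038 ] 0.14241754354441064
post [ 0.4094 -0.0498  0.068 ] rel [-0.1562 -0.0027  0.048 ] 0.1562416500929973
laneA [0.6071 0.2115 0.026 ] rel [0.0414 0.2586 0.006 ] 0.2618536040056638
laneB [0.51   0.2082 0.026 ] rel [-0.0556  0.2553  0.006 ] 0.2613225523929808
cupL [0.5594 0.1965 0.08  ] rel [-0.0062  0.2436  0.06  ] 0.24372499001628778
cupR [0.5576 0.1262 0.08  ] rel [-0.008   0.1733  0.06  ] 0.17351865063202176
cupT [0.5937 0.1611 0.08  ] rel [0.028  0.2082 0.06  ] 0.21005121366746213
cupB [0.5229 0.1624 0.08  ] rel [-0.0428  0.2095  0.06  ] 0.21378152954998758
bot [0.4538 0.0486 0.108 ] rel [-0.1119  0.0957  0.088 ] 0.1472303571474353
cruc [ 0.46   -0.1546  0.032 ] rel [-0.1057 -0.1075  0.012 ] 0.1507316219766431
stud2 -84.67599121833624
stud1 97.81726068965581
stud3 5.080543264709884
lane ang 91.58413272711253
post ang -179.00707939177005
```

```bash
python3 -m inch '[[[-0.587,-0.531,0],67.5],[[-0.587,-0.531,0],67.5],[[-0.587,-0.531,0],67.5],[[-0.587,-0.531,0],67.5],[[-0.587,-0.531,0],67.5],[[-0.587,-0.531,0],67.5],[[-0.587,-0.531,0],67.5],[[-0.587,-0.531,0],67.5],[[-0.587,-0.531,0],67.5],[[-0.587,-0.531,0],67.5],[[-0.587,-0.531,0],67.5],[[-0.587,-0.531,0],67.5],[[-0.587,-0.531,0],67.5],[[-0.587,-0.531,0],67.5],[[-0.587,-0.531,0],67.5],[[-0.587,-0.531,0],67.5],[[-0.587,-0.531,0],67.5],[[-0.587,-0.531,0],67.5],[[-0.587,-0.531,0],67.5],[[-0.587,-0.531,0],67.5]]' 0.04 20
python3 - <<'E'
from h import *
st=sensors.get_state();print(st["time"],st["joint_pos"],st["ee_pos"],st["orientation"],st["grip_width"],st["ft_force"])
s=snapshot("wrist");f=s["frame"].copy()
for n,w in dict(s2=(.5729,-.1314,.115),tip=(.565+.145*np.cos(np.radians(-84.7)),-.0468+.145*np.sin(np.radians(-84.7)),.058),s3=(.6497,-.0389,.115),pan=(.565,-.0468,.02),cru=(.46,-.1546,.032)).items():
    q=w2px(s,w);print(n,q)
    if abs(q).max()<2000: cv2.drawMarker(f,tuple(int(round(x)) for x in q),(0,0,255),0,12,1)
cv2.imwrite("pics/w1.png",f)
E
```

```text
time: 2.2
ee_pos: [0.5735, -0.1293, 0.2177]
orientation: [0.673, 0.74, 0.0, -0.0]
ft_force: [-0.4, -0.7, -0.2]
grip_width: 0.0398
grasp_force: 0.0
2.2 [-0.4235  0.2091  1.5735  0.0001  1.3592 -0.5191] [ 0.5735 -0.1293  0.2177] [ 0.6725  0.7401  0.     -0.0001] 0.039765172149369 [-0.42   -0.7294 -0.2149]
s2 [278.0101 201.4895]
tip [277.9745 242.4569]
s3 [390.0818  94.0189]
pan [278.3966  97.4817]
cru [171.8633 192.044 ]
```

View pics/w1.png

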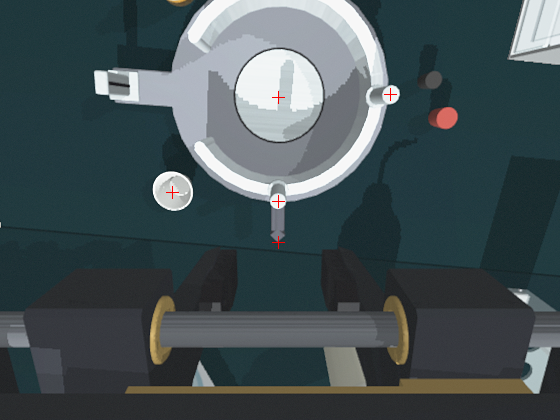

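The wrist view shows stud_2 at (278,201) on the prediction, the pointer below it at (278,240), and the post at (115,84). The measurements agree within about 1 mm, so I descend and grip the stud.

```bash
python3 -m inch '[[[-0.002,0,0.04],0],[[-0.002,0,0.08],0],[[-0.002,0,0.11],0],[[-0.002,0,0.132],0],[[-0.002,0,0.132],0],[[-0.002,0,0.132],0]]' 0.04 20; python3 -m inch '[[[0,0,0],0],[[0,0,0],0],[[0,0,0],0],[[0,0,0],0],[[0,0,0],0],[[0,0,0],0]]' 0.0 15
python3 - <<'E'
from h import *
st=sensors.get_state();p=st["ee_pos"];print(p,st["orientation"],st["ft_force"])
M=R.from_quat(st["orientation"]).as_matrix()
for c in [(.565,-.0468),(.5655,-.047)]:
    c=np.array(c);r=p[:2]-c;a0=np.arctan2(r[1],r[0]);print("r,ang",np.hypot(*r),np.degrees(a0))
    tot=-178.8-np.degrees(a0)
    for i in range(1,20):
        a=a0+np.radians(tot)*i/19; w=np.array([*(c+np.hypot(*r)*np.array([np.cos(a),np.sin(a)])),p[2]])
        print("[[%.4f,%.4f,0],%.1f]"%(*(M.T@(w-p))[:2],-tot*i/19),end=",")
    print()
E
```

```text
time: 2.85
ee_pos: [0.5742, -0.1321, 0.0861]
orientation: [0.673, 0.74, 0.0, 0.0]
ft_force: [0.2, -0.1, 0.4]
grip_width: 0.0401
grasp_force: 0.0
time: 3.45
ee_pos: [0.5746, -0.133, 0.0865]
orientation: [0.673, 0.74, 0.0, 0.001]
ft_force: [-2.1, 0.4, 6.6]
grip_width: 0.0129
grasp_force: 15.0
[ 0.5746 -0.133   0.0865] [0.6731 0.7395 0.0002 0.0006] [-2.1075  0.3963  6.5555]
r,ang 0.08676887979916804 -83.64111409519799
[[0.0002,-0.0076,0],5.0],[[0.0011,-0.0151,0],10.0],[[0.0026,-0.0225,0],15.0],[[0.0047,-0.0298,0],20.0],[[0.0075,-0.0369,0],25.0],[[0.0109,-0.0436,0],30.1],[[0.0149,-0.0501,0],35.1],[[0.0194,-0.0562,0],40.1],[[0.0244,-0.0619,0],45.1],[[0.0299,-0.0671,0],50.1],[[0.0359,-0.0718,0],55.1],[[0.0422,-0.0760,0],60.1],[[0.0489,-0.0796,0],65.1],[[0.0559,-0.0826,0],70.1],[[0.0631,-0.0850,0],75.1],[[0.0704,-0.0867,0],80.1],[[0.0779,-0.0878,0],85.1],[[0.0855,-0.0882,0],90.2],[[0.0931,-0.0880,0],95.2],
r,ang 0.08651603508039739 -83.95553680854012
[[0.0002,-0.0075,0],5.0],[[0.0011,-0.0150,0],10.0],[[0.0027,-0.0224,0],15.0],[[0.0049,-0.0296,0],20.0],[[0.0077,-0.0366,0],25.0],[[0.0111,-0.0433,0],30.0],[[0.0150,-0.0497,0],34.9],[[0.0195,-0.0558,0],39.9],[[0.0245,-0.0614,0],44.9],[[0.0300,-0.0665,0],49.9],[[0.0360,-0.0712,0],54.9],[[0.0423,-0.0753,0],59.9],[[0.0489,-0.0789,0],64.9],[[0.0558,-0.0819,0],69.9],[[0.0630,-0.0843,0],74.9],[[0.0703,-0.0860,0],79.9],[[0.0778,-0.0871,0],84.9],[[0.0853,-0.0875,0],89.9],[[0.0928,-0.0873,0],94.8],
```

```bash
python3 -m inch '[[[0,-0.0075,0],5],[[0.001,-0.015,0],10],[[0.0025,-0.0224,0],15],[[0.005,-0.0295,0],20],[[0.0075,-0.0365,0],25],[[0.011,-0.043,0],30],[[0.015,-0.0495,0],35],[[0.0195,-0.0555,0],40],[[0.0245,-0.061,0],45],[[0.03,-0.066,0],50],[[0.0355,-0.0705,0],55],[[0.042,-0.0745,0],60],[[0.0485,-0.078,0],65],[[0.0555,-0.081,0],70],[[0.0625,-0.0835,0],75],[[0.07,-0.085,0],80],[[0.077,-0.086,0],85],[[0.0845,-0.0865,0],90],[[0.092,-0.0865,0],95],[[0.092,-0.0865,0],95]]'
python3 -m inch '[[[0,0,0],0],[[0,0,0],0]]'
python3 - <<'E'
from h import *
st=sensors.get_state();p=st["ee_pos"];print(p,st["ft_force"],np.hypot(*(p[:2]-[.565,-.0468])),np.degrees(np.arctan2(p[1]+.0468,p[0]-.565)))
s=snapshot("wrist");cv2.imwrite("pics/w2.png",s["frame"])
t=snapshot("top");cv2.imwrite("pics/t2.png",cv2.resize(t["frame"][145:270,205:370],None,fx=4.8,fy=4.8,interpolation=cv2.INTER_CUBIC))
E
```

```text
time: 5.45
ee_pos: [0.4783, -0.0487, 0.0863]
orientation: [1.0, 0.002, -0.001, 0.0]
ft_force: [-8.0, 0.9, 12.8]
grip_width: 0.0132
grasp_force: 15.0
time: 5.65
ee_pos: [0.4783, -0.049, 0.0863]
orientation: [1.0, 0.004, -0.001, -0.0]
ft_force: [-9.1, 1.2, 13.6]
grip_width: 0.013
grasp_force: 15.0
[ 0.4783 -0.049   0.0863] [-9.1273  1.2303 13.5589] 0.08671342742206876 -178.53017379927678
```

View pics/w2.png

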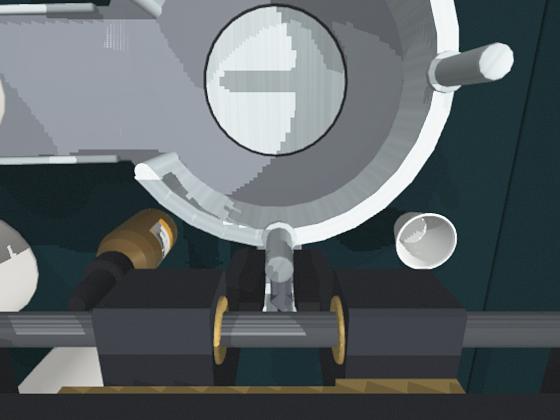

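The stud sits in the fingers at (280,240), the bottle and crucible are standing, and the opening faces the lane. I release, rise and back off to see the pointer at the post.

```bash
python3 -m inch '[[[0,0,0],0],[[0,0,0],0],[[0,0,0],0],[[0,0,-0.03],0],[[0,0,-0.07],0],[[0,0,-0.11],0],[[0,0,-0.15],0],[[-0.04,0,-0.17],0],[[-0.08,0,-0.17],0],[[-0.12,0,-0.17],0],[[-0.12,0,-0.17],0],[[-0.12,0,-0.17],0]]' 0.035
python3 - <<'E'
from h import *
s=snapshot("wrist");f=s["frame"].copy()
c=np.array([.565,-.0468])
for n,w in dict(s2=(.48,-.0486,.115),pan=(*c,.02),s1=(.65,-.045,.115),s3=(.5668,-.1318,.115),tip=(.42,-.0498,.058)).items():
    q=w2px(s,w);print(n,q)
    if abs(q).max()<2000:cv2.drawMarker(f,tuple(int(round(x)) for x in q),(0,0,255),0,12,1)
cv2.imwrite("pics/w3.png",cv2.resize(f,None,fx=1.4,fy=1.4))
E
```

```text
time: 6.95
ee_pos: [0.3595, -0.0502, 0.2559]
orientation: [1.0, 0.003, 0.001, 0.0]
ft_force: [-0.1, -0.2, 0.3]
grip_width: 0.0351
grasp_force: 0.0
s2 [277.4894  48.6421]
pan [276.3452 -24.9765]
s1 [ 273.4437 -217.1119]
s3 [386.3903 -74.0386]
tip [278.4988 120.278 ]
```

View pics/w3.png

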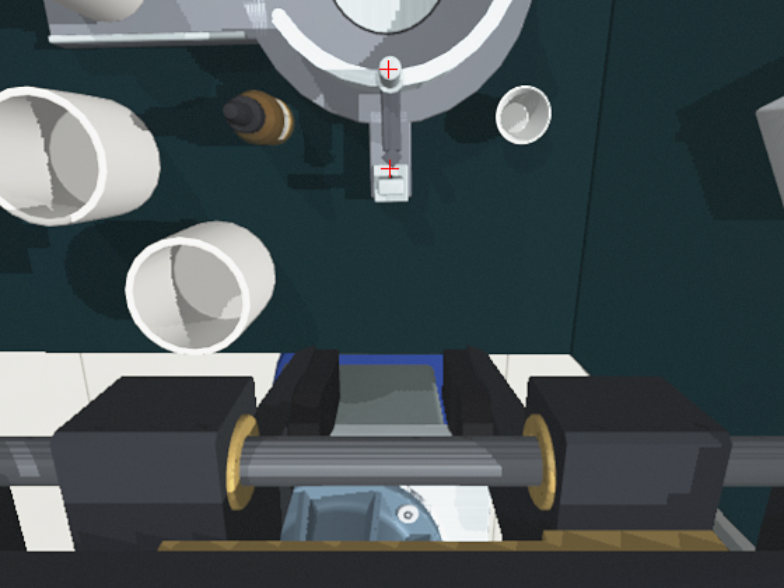

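The pointer tip (391,160) lines up with the post line at (391,165) to about 1 mm. The bottle, crucible and cups are standing. Next I go over the lane cup.

```bash
python3 -m inch '[[[0.04,-0.03,0],0],[[0.08,-0.07,0],0],[[0.11,-0.11,0],0],[[0.14,-0.15,0],-1.2],[[0.17,-0.18,0],-1.2],[[0.2,-0.211,0.02],-1.2],[[0.2,-0.211,0.04],-1.2],[[0.2,-0.211,0.04],-1.2],[[0.2,-0.211,0.04],-1.2]]' 0.088 15
python3 - <<'E'
from h import *
st=sensors.get_state();print(st["ee_pos"],st["orientation"],st["joint_pos"])
s=snapshot("wrist");f=s["frame"].copy()
c=np.array([.5584,.1617])
for z,r,w in((.08,.035,c),(.022,.045,(.565,-.0468))):
    q=np.array([w2px(s,(w[0]+r*np.cos(a),w[1]+r*np.sin(a),z)) for a in np.linspace(0,6.28,60)]);cv2.polylines(f,[q.round().astype(int).reshape(-1,1,2)],False,(0,0,255),1)
cv2.imwrite("pics/w4.png",f)
E
```

```text
time: 7.9
ee_pos: [0.5579, 0.1625, 0.2144]
orientation: [1.0, 0.014, -0.001, 0.0]
ft_force: [0.5, 0.6, 0.6]
grip_width: 0.0879
grasp_force: 0.0
[0.5579 0.1625 0.2144] [ 0.9999  0.014  -0.0012  0.0001] [ 0.0793  0.1988  1.5924 -0.      1.3529  1.6221]
```

View pics/w4.png

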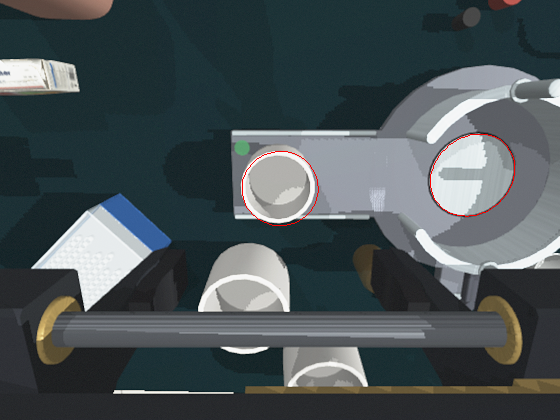

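The red overlays lie on the cup rim at (280,187) and on the pan at (472,175), so both positions are confirmed. I descend and grip.

```bash
python3 -m inch '[[[0,0,0.04],0],[[0,0,0.08],0],[[0,0,0.115],0],[[0,0,0.14],0],[[0,0,0.154],0],[[0,0,0.154],0],[[0,0,0.154],0],[[0,0,0.154],0]]' 0.088; python3 -m inch '[[[0,0,0],0],[[0,0,0],0],[[0,0,0],0],[[0,0,0],0],[[0,0,0],0],[[0,0,0],0]]' 0.06 10
python3 - <<'E'
from h import *
st=sensors.get_state();p=st["ee_pos"];print(p,st["orientation"],st["ft_force"])
M=R.from_quat(st["orientation"]).as_matrix()
for t in((.5652,-.047),):
    print(M.T@(np.array([*t,p[2]])-p))
E
```

```text
time: 8.75
ee_pos: [0.5597, 0.1623, 0.0638]
orientation: [1.0, 0.014, 0.002, -0.0]
ft_force: [-0.5, -0.0, 0.8]
grip_width: 0.088
grasp_force: 0.0
time: 9.35
ee_pos: [0.5579, 0.1623, 0.0615]
orientation: [1.0, 0.014, -0.0, -0.0]
ft_force: [0.1, 0.4, -1.2]
grip_width: 0.0602
grasp_force: 0.0
[0.5579 0.1623 0.0615] [ 0.9999  0.0138 -0.0001 -0.    ] [ 0.0792  0.4172 -1.2035]
[ 0.0015  0.2094 -0.    ]
```

The fingers reached 60 mm with no contact, which a 70 mm cup does not allow, so I look.

Run:
```python
from h import *
a=snapshot("wrist")["frame"];t=snapshot("top")["frame"][150:260,195:355]
t=cv2.resize(t,(436,300),interpolation=cv2.INTER_CUBIC);s=snapshot("scene")["frame"][170:300,180:370];s=cv2.resize(s,(436,300),interpolation=cv2.INTER_CUBIC)
w=cv2.resize(a,(364,273));o=np.zeros((600,800,3),np.uint8);o[:273,:364]=w;o[:300,364:]=t;o[300:,364:]=s;cv2.imwrite("pics/m5.png",o)
```

```text
(no output)
```

View pics/m5.png

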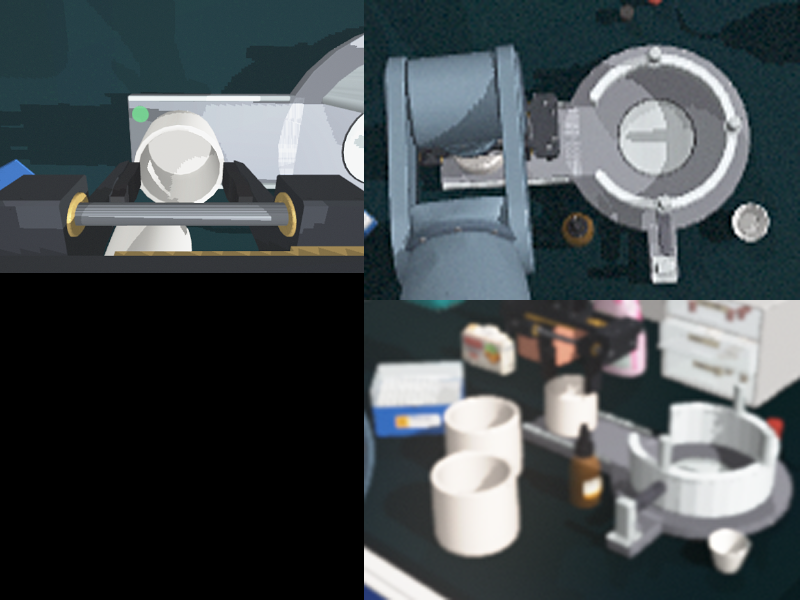

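Run:
```python
from h import *
s=snapshot("wrist");print("tcp",w2px(s,sensors.get_state()["ee_pos"]))
f=s["frame"]
m=((f.min(2)>185)&(f.max(2).astype(int)-f.min(2)<25)).astype(np.uint8)*255
print([tuple(c) for c in cv2.connectedComponentsWithStats(m)[2] if c[4]>150])
for u,v in((278,192),(278,312),(215,248),(341,248)):print(px2w(s,u,v,.08))
for dx in(0,.01,.02,.03):print(dx,[w2px(s,(.558+dx+a,.162+b,.08)).round() for a,b in((.035,0),(-.035,0),(0,.035),(0,-.035))])
```

```text
tcp [278.8806 248.4393]
[(np.int32(0), np.int32(0), np.int32(560), np.int32(420), np.int32(186479)), (np.int32(539), np.int32(54), np.int32(21), np.int32(20), np.int32(254)), (np.int32(499), np.int32(100), np.int32(61), np.int32(62), np.int32(2119)), (np.int32(197), np.int32(147), np.int32(363), np.int32(165), np.int32(38150)), (np.int32(529), np.int32(175), np.int32(31), np.int32(105), np.int32(2302)), (np.int32(215), np.int32(278), np.int32(42), np.int32(34), np.int32(288)), (np.int32(135), np.int32(332), np.int32(282), np.int32(7), np.int32(1007)), (np.int32(161), np.int32(347), np.int32(134), np.int32(46), np.int32(4487))]
[0.5937 0.1637 0.08  ]
[0.5311 0.162  0.08  ]
[0.5653 0.193  0.08  ]
[0.567  0.1329 0.08  ]
0 [array([282., 193.]), array([278., 326.]), array([207., 262.]), array([352., 265.])]
0.01 [array([282., 172.]), array([278., 309.]), array([206., 243.]), array([353., 246.])]
0.02 [array([283., 149.]), array([279., 291.]), array([206., 223.]), array([355., 227.])]
0.03 [array([284., 126.]), array([279., 273.]), array([205., 202.]), array([357., 206.])]
```

Run:
```python
from h import *
s=snapshot("wrist");f=s["frame"]
e=w2px
for z,col in((.08,(0,0,255)),):
  for r in (.035,.031): 
    q=np.array([w2px(s,(.558+r*np.cos(a),.162+r*np.sin(a),z)) for a in np.linspace(0,6.28,60)])
c=cv2.resize(f[130:350,150:420],None,fx=2.2,fy=2.2,interpolation=cv2.INTER_CUBIC)
g=cv2.resize(snapshot("scene")["frame"][170:250,240:310],(200,229),interpolation=cv2.INTER_CUBIC)
o=np.zeros((484,800,3),np.uint8);o[:,:594]=c;o[:229,597:797]=g;cv2.imwrite("pics/m6.png",o);print(sensors.get_state()["grip_width"])
```

```text
0.06002404058889962
```

View pics/m6.png

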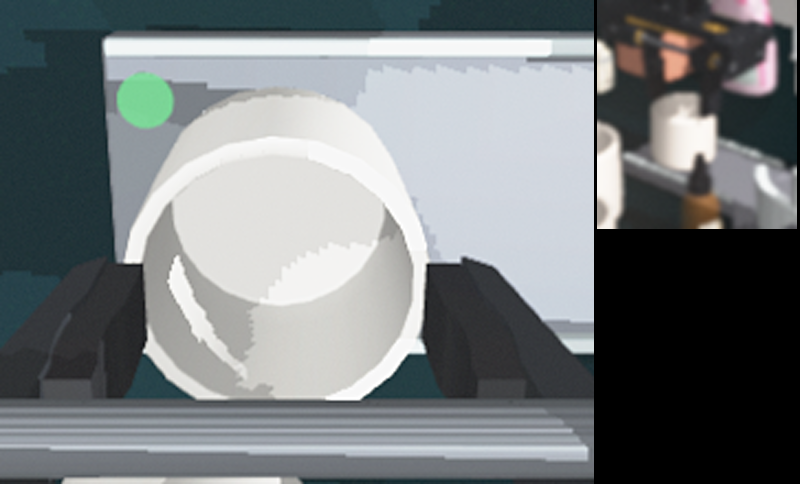

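The fingertips stand level with the cup on both sides at crop (145,300)/(425,300). The cup is upright and unmoved. I close further with a gentle force to find contact.

```bash
python3 -m inch '[[[0,0,0],0],[[0,0,0],0],[[0,0,0],0]]' 0.05 10;  python3 - <<'E'
from h import *
s=snapshot("wrist");f=s["frame"]
def rim(f):
    g=f.astype(int);return np.where((g[225,150:420].min(1)>215))[0][[0,-1]]+150, np.where(g[130:250,278].min(1)>235)[0][:3]+130
print(rim(f));st=sensors.get_state();print(st["grip_width"],st["grasp_force"],st["ee_pos"])
E
```

```text
time: 9.95
ee_pos: [0.558, 0.1623, 0.0615]
orientation: [1.0, 0.014, -0.0, -0.0]
ft_force: [0.4, -0.1, -0.3]
grip_width: 0.0505
grasp_force: 0.0
(array([215, 419]), array([149, 150, 151]))
0.05003721856857032 0.0 [0.558  0.1623 0.0615]
```

Run:
```python
from h import *
s=snapshot("scene");f=cv2.imread("pics/scene1.png")
for z in(.02,.06,.07,.08):
    q=np.array([w2px(s,(.5584+.035*np.cos(a),.1617+.035*np.sin(a),z)) for a in np.linspace(0,6.28,90)]);print(z,q.min(0),q.max(0))
i=w2px(s,(.5584,.1617,.08));u=int(round(i[0]));print(u)
for du in(-4,0,4):print(du,[(v,int(f[v,u+du].mean())) for v in range(196,240)])
print([(x,int(f[212,x].mean())) for x in range(252,290)])
# big cup for reference
w=cv2.imread("pics/w4.png")
s0=None
```

```text
0.02 [259.1034 218.6034] [281.3042 229.43  ]
0.06 [258.7886 207.5623] [281.333  217.9751]
0.07 [258.7084 204.7499] [281.3403 215.0544]
0.08 [258.6275 201.9161] [281.3477 212.1104]
270
-4 [(196, 165), (197, 129), (198, 78), (199, 46), (200, 43), (201, 67), (202, 149), (203, 227), (204, 243), (205, 244), (206, 243), (207, 244), (208, 243), (209, 243), (210, 242), (211, 240), (212, 234), (213, 222), (214, 212), (215, 213), (216, 213), (217, 213), (218, 214), (219, 214), (220, 215), (221, 215), (222, 215), (223, 216), (224, 217), (225, 215), (226, 214), (227, 207), (228, 183), (229, 155), (230, 149), (231, 148), (232, 123), (233, 97), (234, 87), (235, 81), (236, 71), (237, 54), (238, 44), (239, 42)]
0 [(196, 82), (197, 53), (198, 42), (199, 40), (200, 42), (201, 74), (202, 168), (203, 233), (204, 238), (205, 235), (206, 234), (207, 234), (208, 234), (209, 233), (210, 233), (211, 240), (212, 246), (213, 243), (214, 238), (215, 237), (216, 237), (217, 238), (218, 238), (219, 238), (220, 238), (221, 238), (222, 238), (223, 238), (224, 238), (225, 238), (226, 238), (227, 238), (228, 225), (2
[... 377 characters left out ...]
, 245), (218, 245), (219, 245), (220, 246), (221, 245), (222, 240), (223, 209), (224, 161), (225, 133), (226, 109), (227, 94), (228, 83), (229, 63), (230, 51), (231, 46), (232, 46), (233, 49), (234, 48), (235, 44), (236, 46), (237, 52), (238, 71), (239, 87)]
[(252, 50), (253, 49), (254, 48), (255, 48), (256, 48), (257, 51), (258, 77), (259, 115), (260, 140), (261, 156), (262, 173), (263, 193), (264, 212), (265, 225), (266, 234), (267, 241), (268, 245), (269, 247), (270, 246), (271, 245), (272, 244), (273, 243), (274, 243), (275, 246), (276, 247), (277, 247), (278, 246), (279, 243), (280, 230), (281, 163), (282, 77), (283, 41), (284, 38), (285, 38), (286, 38), (287, 39), (288, 39), (289, 37)]
```

Run:
```python
from h import *
s=snapshot("wrist");f=cv2.resize(s["frame"][130:350,150:420],None,fx=2.2,fy=2.2,interpolation=cv2.INTER_CUBIC)
T=lambda q:((q-[150,130])*2.2).round().astype(int)
q=np.array([T(w2px(s,(.5584+.035*np.cos(a),.1617+.035*np.sin(a),.08))) for a in np.linspace(0,6.28,60)]);cv2.polylines(f,[q.reshape(-1,1,2)],False,(0,0,255),1)
for d in(-.025,.025,-.035,.035):cv2.drawMarker(f,tuple(int(x) for x in T(w2px(s,(.558,.1623+d,.0615)))),(255,0,255),0,12,1)
t=snapshot("scene");g=cv2.resize(t["frame"][170:250,240:310],(200,229),interpolation=cv2.INTER_CUBIC)
k=np.array([200/70,229/80])
for d in(-.025,.025):cv2.drawMarker(g,tuple(int(x) for x in (w2px(t,(.558,.1623+d,.0615))-[240,170])*k),(255,0,255),0,8,1)
h=cv2.resize(snapshot("top")["frame"][175:225,205:265],(200,167),interpolation=cv2.INTER_CUBIC)
o=np.zeros((484,800,3),np.uint8);o[:,:594]=f;o[:229,597:797]=g;o[240:407,597:797]=h;cv2.imwrite("pics/m7.png",o)
```

```text
(no output)
```

View pics/m7.png

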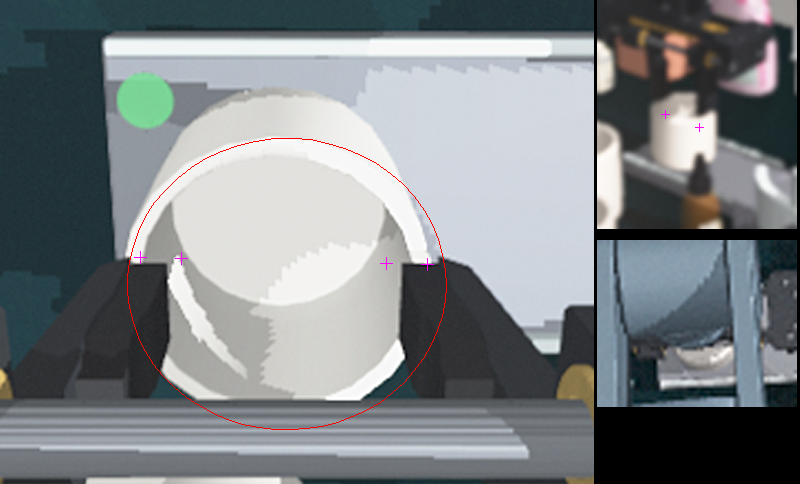

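The fingers are over the rim in the wrist view at crop (150,330)/(420,330), and the cup has not moved. The rim also looks about 5% smaller than predicted for this height. So the tips seem to be higher than reported. I open, go lower and try again gently.

```bash
python3 -m inch '[[[0,0,0],0],[[0,0,0],0],[[0,0,0],0],[[0,0,0],0],[[0,0,0],0],[[0,0,0.005],0],[[0,0,0.01],0],[[0,0,0.01],0],[[0,0,0.01],0]]' 0.088 10; python3 -m inch '[[[0,0,0],0],[[0,0,0],0],[[0,0,0],0],[[0,0,0],0],[[0,0,0],0]]' 0.064 8; python3 -c "
from h import *
st=sensors.get_state();print(st['grip_width'],st['grasp_force'],st['ee_pos'],st['ft_force'])"
```

```text
time: 11.1
ee_pos: [0.5577, 0.1623, 0.0511]
orientation: [1.0, 0.014, -0.0, 0.0]
ft_force: [-0.6, 0.4, 0.9]
grip_width: 0.0879
grasp_force: 0.0
time: 11.6
ee_pos: [0.5581, 0.1624, 0.0517]
orientation: [1.0, 0.014, 0.0, -0.0]
ft_force: [-0.0, 0.9, 0.2]
grip_width: 0.0666
grasp_force: 8.0
0.06662605893125673 7.998246192728402 [0.5581 0.1624 0.0517] [-0.0114  0.894   0.2318]
```

At a reading of 0.0517 there is contact, so the true tips are some 20 mm above the reported height. I regrip 10 mm lower for a better hold. The gripper body then still clears the studs.

```bash
python3 -m inch '[[[0,0,0],0],[[0,0,0],0],[[0,0,0],0],[[0,0,0],0],[[0,0,0.005],0],[[0,0,0.009],0],[[0,0,0.009],0],[[0,0,0.009],0]]' 0.088 10; python3 -m inch '[[[0,0,0],0],[[0,0,0],0],[[0,0,0],0],[[0,0,0],0],[[0,0,0],0]]' 0.06 8
python3 - <<'E'
from h import *
st=sensors.get_state();p=st["ee_pos"];print(st['grip_width'],p,st['ft_force'])
M=R.from_quat(st["orientation"]).as_matrix();print(M.T@(np.array([.5652,-.047,p[2]])-p))
s=snapshot("wrist");q=lambda z,r:[w2px(s,(p[0]+a,p[1]+b,z)).round(1) for a,b in((r,0),(0,r),(0,-r))]
print("rim .08",q(.08,.035),"rim .06",q(.06,.035))
f=s["frame"]
v=int(w2px(s,(p[0]+.02,p[1],.07))[1]);print(v,[(x,int(f[v,x].mean())) for x in range(180,390,5)])
print([(y,int(f[y,278].mean())) for y in range(150,230,3)])
E
```

```text
time: 12.4
ee_pos: [0.5577, 0.1622, 0.0422]
orientation: [1.0, 0.014, -0.0, 0.0]
ft_force: [-1.1, -0.6, 0.1]
grip_width: 0.088
grasp_force: 0.0
time: 12.9
ee_pos: [0.5581, 0.1623, 0.0427]
orientation: [1.0, 0.014, 0.0, -0.0]
ft_force: [0.9, 0.2, 0.3]
grip_width: 0.0673
grasp_force: 8.0
0.06731345202648518 [0.5581 0.1623 0.0427] [0.8691 0.1686 0.3245]
[ 0.0013  0.2094 -0.    ]
rim .08 [array([281.3, 204.9]), array([197.6, 280.9]), array([359.9, 284.9])] rim .06 [array([281. , 192.9]), array([207. , 260.8]), array([350.5, 264.3])]
231 [(180, 49), (185, 48), (190, 49), (195, 157), (200, 161), (205, 162), (210, 160), (215, 218), (220, 246), (225, 244), (230, 218), (235, 232), (240, 232), (245, 232), (250, 232), (255, 232), (260, 232), (265, 231), (270, 232), (275, 232), (280, 232), (285, 231), (290, 232), (295, 232), (300, 232), (305, 232), (310, 232), (315, 232), (320, 232), (325, 232), (330, 248), (335, 247), (340, 247), (345, 240), (350, 224), (355, 224), (360, 225), (365, 224), (370, 225), (375, 224), (380, 224), (385, 224)]
[(150, 117), (153, 244), (156, 245), (159, 240), (162, 205), (165, 204), (168, 205), (171, 204), (174, 168), (177, 186), (180, 212), (183, 221), (186, 222), (189, 222), (192, 220), (195, 221), (198, 221), (201, 220), (204, 247), (207, 246), (210, 243), (213, 232), (216, 232), (219, 232), (222, 232), (225, 232), (228, 232)]
```

The rim is at its expected height, so the body may still sit as low as 107 mm. To keep it off stud_3 I'll turn the gripper clockwise by 45° over the last 60 mm. First I slide the cup to the opening.

```bash
python3 -m inch '[[[0,0.004,0],0],[[0,0.012,0],0],[[0,0.022,0],0],[[0,0.033,0],0],[[0,0.044,0],0],[[0,0.055,0],0],[[0,0.066,0],0],[[0,0.077,0],0],[[0,0.088,0],0],[[0.001,0.099,0],0],[[0.001,0.11,0],0],[[0.001,0.12,0],0],[[0.001,0.13,0],0],[[0.001,0.138,0],0],[[0.001,0.144,0],0],[[0.001,0.149,0],0],[[0.001,0.149,0],0],[[0.001,0.149,0],0]]'
python3 - <<'E'
from h import *
p=sensors.get_state()["ee_pos"];s=snapshot("wrist");f=s["frame"]
print([w2px(s,(p[0]+.035,p[1],.08)).round(1)],[(y,int(f[y,279].mean())) for y in range(185,230,3)])
o=sensors.get_state()["orientation"];print(R.from_quat(o).as_matrix().T@(np.array([.5652,-.047,p[2]])-p))
E
```

```text
time: 14.75
ee_pos: [0.5633, 0.0125, 0.0427]
orientation: [1.0, 0.014, 0.0, 0.001]
ft_force: [0.1, -3.4, 5.0]
grip_width: 0.0671
grasp_force: 8.0
[array([281.5, 204.9])] [(185, 137), (188, 139), (191, 136), (194, 168), (197, 163), (200, 163), (203, 171), (206, 224), (209, 212), (212, 188), (215, 179), (218, 180), (221, 178), (224, 178), (227, 179)]
[0.0003 0.0595 0.0001]
```

The cup follows and the forces are small. Now the last 60 mm with the turn.

```bash
python3 -m inch '[[[0,0.005,0],4],[[0,0.01,0],8],[[0,0.015,0],13],[[0,0.02,0],18],[[0,0.025,0],22],[[0,0.03,0],26],[[0,0.034,0],30],[[0,0.038,0],32],[[0,0.042,0],35],[[0,0.046,0],37],[[0,0.05,0],40],[[0,0.054,0],42],[[0,0.057,0],44],[[0,0.0595,0],45],[[0,0.0595,0],45],[[0,0.0595,0],45],[[0,0.0595,0],45]]'
python3 - <<'E'
from h import *
st=sensors.get_state();p=st["ee_pos"];o=st["orientation"];print(st["ft_torque"],R.from_quat(o).as_matrix().T@(np.array([.5652,-.047,p[2]])-p))
E
```

```text
time: 16.5
ee_pos: [0.5649, -0.0457, 0.0426]
orientation: [0.929, -0.37, 0.0, -0.0]
ft_force: [1.3, 0.4, 4.6]
grip_width: 0.0674
grasp_force: 8.0
[ 0.2351  0.1381 -0.0703] [ 0.0011  0.0007 -0.    ]
```

Within 1–2 mm. I release and rise straight up, then check from above.

```bash
python3 -m inch '[[[0,0,0],0],[[0,0,0],0],[[0,0,0],0],[[0,0,0],0],[[0,0,-0.01],0],[[0,0,-0.03],0],[[0,0,-0.06],0],[[0,0,-0.1],0],[[0,0,-0.14],0],[[0,0,-0.18],0],[[0,0,-0.2],0],[[0,0,-0.2],0],[[0,0,-0.2],0]]' 0.085
python3 - <<'E'
from h import *
s=snapshot("wrist");f=s["frame"];g=cv2.cvtColor(f,cv2.COLOR_BGR2GRAY)
print("pan px",w2px(s,(.5652,-.047,.08)),"r px",np.linalg.norm(w2px(s,(.6002,-.047,.08))-w2px(s,(.5652,-.047,.08))))
c=cv2.HoughCircles(cv2.GaussianBlur(g,(5,5),0),cv2.HOUGH_GRADIENT,1.5,20,param1=120,param2=40,minRadius=28,maxRadius=75)
if c is not None:
    for x,y,r in c[0][:6]:print(x,y,r,px2w(s,x,y,.08))
cv2.imwrite("pics/w8.png",f)
st=sensors.get_state();print(st["ee_pos"],st["ft_force"])
for n,w in dict(s2=(.48,-.0486,.115),s1=(.65,-.045,.115),s3=(.5668,-.1318,.115)).items():
    q=w2px(s,w);x,y=q.round().astype(int)
    print(n,q)
    if 20<x<540 and 20<y<400:
        d=cv2.HoughCircles(g[y-20:y+20,x-20:x+20],cv2.HOUGH_GRADIENT,1,20,param1=100,param2=8,minRadius=5,maxRadius=12);print(None if d is None else d[0][0]+[x-20,y-20,0])
E
```

```text
time: 17.8
ee_pos: [0.5645, -0.0461, 0.2426]
orientation: [0.929, -0.37, 0.0, -0.0]
ft_force: [0.7, 0.5, -0.2]
grip_width: 0.0851
grasp_force: 0.0
pan px [278.9911 182.5717] r px 35.43301649314618
276.75 170.25 39.55 [ 0.5757 -0.0539  0.08  ]
248.25 180.75 59.199997 [ 0.5876 -0.026   0.08  ]
258.75 147.75 70.75 [ 0.6037 -0.0564  0.08  ]
293.25 144.75 70.75 [ 0.5828 -0.0827  0.08  ]
308.25 185.25 59.199997 [ 0.5431 -0.0664  0.08  ]
291.75 200.25 60.85 [ 0.543  -0.0438  0.08  ]
[ 0.5639 -0.0459  0.2413] [ 0.5947 -0.3516  0.1484]
s2 [341.9119 253.0891]
[337.5 239.5   8. ]
s1 [208.6614 121.7426]
[214.5 121.5  10.3]
s3 [350.2313 122.6766]
[342.5 117.5  10.3]
```

```bash
python3 -m inch '[[[-0.04,-0.025,-0.02],0],[[-0.08,-0.05,-0.02],0],[[-0.12,-0.07,-0.02],0],[[-0.16,-0.095,-0.02],0],[[-0.2,-0.12,-0.02],0],[[-0.24,-0.14,-0.02],0],[[-0.28,-0.165,-0.02],0],[[-0.32,-0.19,-0.02],0],[[-0.355,-0.208,-0.02],0],[[-0.355,-0.208,-0.02],0],[[-0.355,-0.208,-0.02],0],[[-0.355,-0.208,-0.02],0]]'
python3 - <<'E'
from h import *
s=snapshot("top");f=s["frame"];a=cv2.imread("pics/top1.png")
cv2.imwrite("pics/t9.png",f)
g=cv2.cvtColor(f,cv2.COLOR_BGR2GRAY);g0=cv2.cvtColor(a,cv2.COLOR_BGR2GRAY)
# cup: template from first picture, matched at the pan
K=6;up=lambda i:cv2.resize(i,None,fx=K,fy=K,interpolation=cv2.INTER_CUBIC)
ring=np.zeros((150,150),np.uint8)
def loc(img,x0,y0,x1,y1,t):
    m=cv2.matchTemplate(up(img[y0:y1,x0:x1]),up(t),cv2.TM_CCOEFF_NORMED);_,v,_,l=cv2.minMaxLoc(m);return v,np.array(l)/K+[x0,y0]
t=g0[189:216,223:250];v,l=loc(g,275,175,330,225,t);d=l-[223,189]
c0=np.array([205+154/4.8-.4,145+272/4.8-.4]);print("cup",v,px2w(s,*(c0+d),.08))
# bystanders
for n,(x,y,h) in dict(bottle=(273,234,10),cruc=(337,231,9)).items():
    v,l=loc(g,x-h-6,y-h-6,x+h+6,y+h+6,g0[y-h:y+h,x-h:x+h]);print(n,v,l-[x-h,y-h])
# pointer: darkest-bar centroid profile just inside the post, and studs
for n,an in dict(s2=178.8,s1=1.2,s3=-88.8).items():
    r=np.radians(-an if n=="s2" else an);w=np.array([.565+.085*np.cos(r),-.0468+.085*np.sin(r),.115]);q=w2px(s,w)
    ts=g0[118//5+141:118//5+150,296:305] if 0 else None
    x,y=q.round().astype(int);pp=up(g[y-7:y+8,x-7:x+8]);print(n,q)
for v in range(222,240,2):print(v,g[v,294:318].tolist())
E
```

```text
time: 19.05
ee_pos: [0.4497, 0.3479, 0.2612]
orientation: [0.929, -0.37, -0.001, 0.001]
ft_force: [-0.3, 0.7, -0.2]
grip_width: 0.0847
grasp_force: 0.0
cup 0.6302261352539062 [ 0.5654 -0.0492  0.08  ]
bottle 0.939724862575531 [0.1667 0.    ]
cruc 0.9987148642539978 [0. 0.]
s2 [304.7704 223.4762]
s1 [301.9461 168.9364]
s3 [330.8741 194.803 ]
222 [234, 229, 208, 181, 147, 152, 113, 115, 129, 207, 199, 208, 209, 157, 170, 168, 232, 228, 243, 245, 244, 243, 246, 219]
224 [201, 196, 196, 196, 196, 198, 203, 168, 170, 99, 218, 221, 222, 215, 247, 245, 245, 245, 247, 218, 187, 164, 133, 140]
226 [104, 112, 122, 139, 132, 147, 160, 159, 151, 192, 116, 170, 175, 179, 175, 161, 162, 141, 141, 142, 144, 145, 148, 142]
228 [105, 98, 101, 137, 148, 150, 147, 149, 93, 109, 135, 122, 119, 147, 146, 147, 145, 147, 145, 143, 145, 145, 146, 146]
230 [101, 100, 98, 149, 148, 145, 146, 149, 113, 106, 94, 96, 96, 122, 145, 147, 144, 145, 144, 147, 147, 148, 152, 157]
232 [101, 102, 100, 153, 143, 148, 176, 163, 146, 102, 107, 106, 97, 134, 159, 146, 147, 150, 158, 117, 96, 67, 45, 31]
234 [31, 52, 67, 94, 92, 134, 149, 146, 159, 88, 103, 109, 105, 129, 160, 104, 42, 39, 22, 34, 38, 35, 41, 39]
236 [26, 21, 25, 19, 22, 115, 149, 144, 151, 67, 109, 105, 108, 124, 154, 128, 26, 38, 22, 37, 38, 38, 35, 40]
238 [31, 25, 31, 21, 23, 107, 150, 143, 148, 81, 107, 104, 110, 123, 154, 138, 33, 45, 39, 35, 39, 39, 38, 43]
```

```bash
python3 -c "
from station import ticket;print(ticket.job_done())"
```

```text
the job is handed in; nothing more can be done
None
```

I turned the shield clockwise over the crucible until the pointer stood about 1–2 mm from the post line, slid the cup upright to within about 3 mm of the pan centre, and saw no movement of the bottle or crucible in the last top view; the job is handed in, but it returned no verdict.

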